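# Push the blue seal cassette home in its dock

### The arm

A 6-joint arm with a two-finger parallel gripper is mounted at the origin on the work surface. World frame = base frame: x ahead of the robot, y to its left, z up, the work surface at z = 0. Lengths are in mm, angles in rad, forces in N, time in s.
With the tool pointing down it reaches from about 300 to 775 mm from the base axis. Payload 14.6 kg.
Tool frame: the origin (TCP) lies on the centre line of the jaws, within the pads' length; the fingertips stand 8 mm ahead of it and the grasp point (between the pads) lies 11 mm behind it; z points along the fingers, y is the line along which they close (so a half turn about z gives the same grasp; the last joint's range is limited). The gripper opens to 94 mm and grips with 3 to 60 N. Pads are 16 mm wide; open, the fingers measure 119 mm over their backs; the gripper's body (75 mm by 177 mm) begins 78 mm behind the grasp point.
Start: joints at [1.227, 0.3, 1.521, -0, 1.321, -0.067], TCP at [150.301, 529.055, 213.446] pointing down, gripper open.
Joint ranges: [-3.03, 3.03], [-0.79, 2.21], [0.23, 2.52], [-1.04, 4.18], [0, 3.07], [-2.55, 2.55]. Speed limits (rad/s): [2.22, 2.22, 2.57, 3.14, 3.14, 3.14].

### API

Orientations are given as [roll, pitch, yaw] about the fixed x, y, z axes, in that order (R = Rz(yaw) Ry(pitch) Rx(roll)).
In Python, from cell import manip gives the robot as it stands.
- The arm moves only by the tool jog_arm, never from a script. Its argument "rows" is one flat list of numbers, 7 for each row, row after row: the shift along the world's x, y, z in cm, then the turn, a rotation vector about the world's x, y, z in rad, then the closure, from 0 (fully open) to 1 (shut). In form: [dx, dy, dz, rx, ry, rz, fingers, dx, dy, dz, rx, ry, rz, fingers, ...]. A call has 1 to 20 rows; each row shifts and turns the commanded pose from where the row before left it; what a row does not reach is not made up. A row lasts 1/12 s, in which the tool goes at most 41.7 mm and 7.16 degrees, less where a joint would pass 70% of its speed; a pose out of reach is approached as far as the arm can. A call with a gripper value outside its range is refused whole. The fingers move at their own pace and stop on an object; "newtons" is the grip in N (left out, the last holds). Time passes only in rows, so rows that do not move let the fingers close. It gives the time, the measured TCP pose, the force, the opening and the grip force at its end, in the units of the state.
- manip.read_state(): the state, without advancing time (a new reading comes with each control period).
- manip.camera(name): name is "side" or "top" or "wrist"; returns (picture, depth): 384x512x3 uint8, blue, green, red; 384x512 float32, mm along the optical axis (not along the pixel's ray), 0 where there is no reading.
- manip.camera_model(name): a dict with "K" (3x3 intrinsics, pixels), "k1" (the pictures are not rectified: a ray, as slopes to the right and down, at radius r is drawn at 1 + k1 r^2 times it, then the intrinsics apply), "R" (3x3) and "t" (3): a world point X has camera coordinates R X + t. Camera axes: x right, y down, z forward; pixel columns grow to the right and rows downward; lengths in mm; the calibration is good to about 2 mm. A picture is of the moment at which its call begins: read the wrist's pose just before it. camera_model takes no time and is no camera call; for the wrist camera it gives the pose at the moment of the call.
- manip.sign_off(): hands the job in; it is judged then, once.
The state is a dict: "clock": time; "joints": joint angles; "qd": joint speeds; "effort": joint torques, N m; "eef_pos": TCP position; "eef_rot": TCP orientation; "wrist_force": force on the tool from outside, world axes, zero at the start; "moment": the same for the moment, N m; "finger_gap": finger opening in mm; "finger_force": force on a finger pad.
Only numpy, scipy, OpenCV 4.12 (cv2) and the standard library are available. Lean on these libraries where they do the work, as an engineer would, in place of code of your own. Each camera call takes 0.05 s, during which the arm holds its last target. There are 200 camera calls.

### The job

On the brewery's repair bench two seal cassettes stand half-way along their slide docks. Push the blue cassette along the centre line of its dock until it is fully home against the end stop (it jams if pushed off-centre), and leave the orange cassette where it is.

Things in the scene. Friction and masses are not known exactly. Their poses are not given: they have to be found in the camera images.
- blue_cassette: BLUE open plastic tray of black seals, 90 long (x) x 114 wide (y) x 40 mm high, about 0.3 kg. Origin: centre of its underside, 6 mm above the bench; +x towards the end stop, z up. Its plain near wall (x = -45 mm, facing the robot) has a white upright centre mark. 44 mm long side shoes run in the rails with 1.5 mm play: pushed at the mark it slides with a few newtons, pushed well aside it jams.
- blue_dock: Fixed guide of the blue cassette: 6 mm steel floor plate, two aluminium rails along x (220 long, 36 high, 139 mm apart, 127 mm between their top lips, 163 mm over all), open towards the robot, with an end stop 44 mm high at the far end. Origin: centre of its underside on the bench; +x along the centre line to the stop. Its place, side and direction vary.
- blue_stop (a point): Point on the inner face of the blue dock's end stop, on the centre line at the top of the floor plate: 110 mm along +x from the dock's origin and 6 mm above the bench. Axes as the dock's. When the blue cassette is home its far wall touches the stop, so its origin is 45 mm and its near wall 90 mm short of this point.
- orange_cassette: ORANGE tray, same size and build as the blue one, partly slid into a twin dock alongside. Origin: centre of its underside. It stays where it is.
There are look-alikes about, which are no part of the job. Several things have the shape of the blue_cassette; the one meant has the colours described above.

How it is judged (in metres and radians):
At the end, for the whole second after the job is handed in: The blue cassette lies flat in its dock, within 10 mm of the fully home position against the end stop, within 10 mm of the centre line and 10 degrees of the dock's direction, at rest; the orange cassette is within 15 mm of where it stood (x of blue_cassette in the frame of blue_dock above 0.055 m and y of blue_cassette in the frame of blue_dock between -0.01 and 0.01 m and z of blue_cassette in the frame of blue_dock below 0.016 m and angle between the x axis of blue_cassette and the x axis of blue_dock, either way round below 0.17 rad and angle between blue_cassette's own z axis and vertical below 0.17 rad and linear speed of blue_cassette below 0.01 m/s and distance of orange_cassette from where it was at the start of the episode below 0.015 m); the robot touches nothing.
It fails at once if the orange cassette is displaced by more than 15 mm (distance of orange_cassette from where it was at the start of the episode above 0.015 m).
It also fails if it takes over 32 s, if anything falls off the work surface, if the arm or the gripper's body presses on something with over 40 N, if the wrist force passes 120 N, or if a joint passes its speed limit or range.

## Working session

There is one attempt and no reset: what is moved stays moved. The work goes in short steps, Python scripts to look and compute and a tool call to move; the robot and the scene stay as the last step left them, time stands still between calls to the robot, and variables do not carry over. Pictures are saved under pics/ and viewed, at most 10 in all, crops included, and the job is handed in when it is done.

Besides the shell and the picture viewer there is one more tool, called after "Emit:" by a JSON object that holds its "op" and its "data", one argument or row to a line. jog_arm: Moves the arm, as the interface text tells. Its arguments: {"type":"object","properties":{"rows":{"type":"array"},"newtons":{"type":"number"}},"required":["rows"]}

```bash
mkdir -p pics
cat > h.py <<'E'
import numpy as np, cv2
from cell import manip
def save(name,f):
    m=manip.camera_model(name); p,d=manip.camera(name); cv2.imwrite(f'pics/{f}.png',p); np.savez(f'pics/{f}.npz',p=p,d=d,**{k:np.array(v) for k,v in m.items()}); return p,d,m
def cloud(f):
    z=np.load(f'pics/{f}.npz'); d=z['d']; K=z['K']; v,u=np.mgrid[0:384,0:512]
    pts=np.stack([u.ravel(),v.ravel()],1).astype(np.float64)
    xd=(pts-[K[0,2],K[1,2]])/[K[0,0],K[1,1]]; x=xd.copy()
    for _ in range(10): x=xd/(1+z['k1']*(x**2).sum(1,keepdims=True))
    D=d.ravel()[:,None]; C=np.hstack([x*D,D]); X=(C-z['t'].ravel())@z['R']
    X[D[:,0]==0]=np.nan
    return z['p'],X.reshape(384,512,3)
E
python3 - <<'E'
from h import *
a=save('top','top0')[0];b=save('side','side0')[0]
s=manip.read_state();print(s)
cv2.imwrite('pics/both.png',cv2.resize(np.vstack([a,b]),None,fx=.78,fy=.78))
E
```

```text
{'clock': 0.1, 'joints': array([ 1.22738985e+00,  3.00425777e-01,  1.52151966e+00, -3.87020462e-05,
        1.32068470e+00, -6.66134866e-02]), 'qd': array([ 0.00025764, -0.00073433, -0.00214581, -0.00099684, -0.00081482,
       -0.00043909]), 'effort': array([ 2.17876482e-04, -5.32649946e+01, -3.53277898e+01,  7.08684535e-02,
        2.35891604e-02, -3.04043715e-05]), 'eef_pos': array([150.24324223, 528.84750543, 212.93716298]), 'eef_rot': array([-3.14055497e+00, -3.16549501e-05,  2.86480925e+00]), 'wrist_force': array([ 0.42005931, -0.32564648,  0.40747912]), 'moment': array([ 0.0332347 , -0.01588168,  0.00617368]), 'finger_force': 0.0, 'finger_gap': 94.16137421639046}
```

View pics/top0.png

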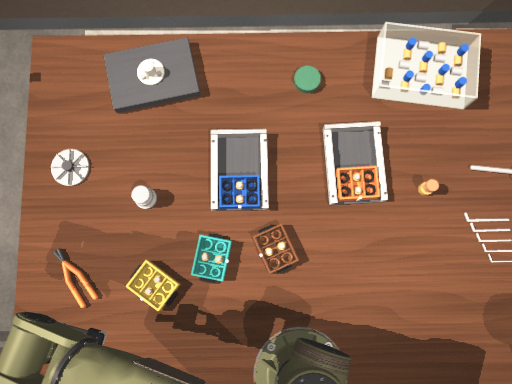

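View pics/side0.png

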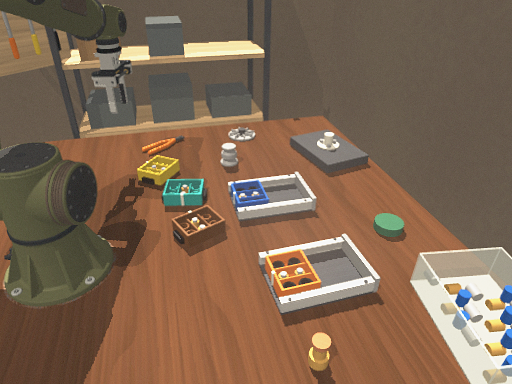

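The top view shows the blue cassette at about (240,192) in a dock whose stop is at the top, at row 133. The orange one is at (358,183). Teal (212,258) and brown (276,248) look-alikes lie in front of the dock.

Run:
```python
from h import *
def rect(P): 
    c,s,a=cv2.minAreaRect(P.astype(np.float32)); return np.round(c,1),np.round(s,1),round(a,2)
for f in ('top0','side0'):
    p,X=cloud(f); hsv=cv2.cvtColor(p,cv2.COLOR_BGR2HSV); h,s,v=[hsv[...,i].astype(int) for i in range(3)]
    Z=X[...,2]; 
    for n,m in dict(blue=(abs(h-110)<12)&(s>150)&(v>50),orange=(abs(h-11)<5)&(s>190)&(v>150),teal=(abs(h-87)<8)&(s>120)).items():
        k,l,st,_=cv2.connectedComponentsWithStats(m.astype(np.uint8)); i=1+st[1:,4].argsort()[-1]
        q=X[(l==i)&(Z>25)]; print(f,n,len(q),np.round(np.nanpercentile(q[:,2],[5,50,95]),1),rect(q))
    m=(s<60)&(v>130)&(Z>25)&(Z<60)
    m=cv2.morphologyEx(m.astype(np.uint8),cv2.MORPH_CLOSE,np.ones((3,3)))
    k,l,st,_=cv2.connectedComponentsWithStats(m)
    for i in range(1,k):
        if st[i,4]>100:
            q=X[(l==i)&(Z>25)]; print(' white',st[i],np.round(np.nanpercentile(q[:,2],[5,50,95]),1),rect(q))
```

```text
Traceback (most recent call last):
cv2.error: OpenCV(4.12.0) /io/opencv/modules/imgproc/src/convhull.cpp:143: error: (-215:Assertion failed) total >= 0 && (depth == CV_32F || depth == CV_32S) in function 'convexHull'
```

```bash
cat > m.py <<'E'
from h import *
def rect(P): 
    c,s,a=cv2.minAreaRect(np.ascontiguousarray(P[:,:2],np.float32)); return np.round(c,1),np.round(s,1),round(a,2)
for f in ('top0','side0'):
    p,X=cloud(f); hsv=cv2.cvtColor(p,cv2.COLOR_BGR2HSV); h,s,v=[hsv[...,i].astype(int) for i in range(3)]
    Z=X[...,2]
    for n,m in dict(blue=(abs(h-110)<12)&(s>150)&(v>50),orange=(abs(h-11)<5)&(s>190)&(v>150),teal=(abs(h-87)<8)&(s>120)).items():
        m=m&(Z<70)
        k,l,st,_=cv2.connectedComponentsWithStats(m.astype(np.uint8)); i=1+st[1:,4].argsort()[-1]
        q=X[(l==i)&(Z>25)]
        print(f,n,len(q),np.round(np.nanpercentile(X[l==i][:,2],[5,50,95]),1),len(q) and rect(q))
    m=(s<60)&(v>130)&(Z>25)&(Z<60)
    m=cv2.morphologyEx(m.astype(np.uint8),cv2.MORPH_CLOSE,np.ones((3,3)))
    k,l,st,_=cv2.connectedComponentsWithStats(m)
    for i in range(1,k):
        if st[i,4]>60:
            q=X[(l==i)&(Z>25)&(Z<60)]; print(' white',st[i],np.round(np.nanpercentile(q[:,2],[5,50,95]),1),rect(q))
E
python3 m.py
```

```text
top0 blue 392 [ 7.4 28.3 48.1] (array([510.2, 159. ]), array([ 90.5, 115.5]), 0.79)Traceback (most recent call last):
  File "m.py", line 9, in <module>
    k,l,st,_=cv2.connectedComponentsWithStats(m.astype(np.uint8)); i=1+st[1:,4].argsort()[-1]
                                                                       ~~~~~~~~~~~~~~~~~~^^^^
IndexError: index -1 is out of bounds for axis 0 with size 0
```

```bash
sed -i 's/abs(h-11)<5)&(s>190)&(v>150)/abs(h-11)<7)\&(s>180)\&(v>140)\&(X[...,0]>350)/; s/^        k,l,st,_=.*i=1/        if not m.any(): print(n,"none"); continue\n&/' m.py; python3 m.py
```

```text
top0 blue 392 [ 7.4 28.3 48.1] (array([510.2, 159. ]), array([ 90.5, 115.5]), 0.79)
top0 orange 12 [16.6 30.1 39.1] (array([ 569.6, -182.1]), array([24.7,  2.5]), 89.4)
top0 teal 380 [ 1.4 17.9 41.2] (array([323.5, 240.5]), array([ 88.8, 113.5]), 77.55)
 white [373  27  98  80 690] [26.9 42.9 58.5] (array([ 820.9, -342.9]), array([344.3, 166.2]), 45.83)
 white [ 385   29   91   67 1016] [27.4 44.1 58.2] (array([ 942.1, -457. ]), array([316.2, 149.8]), 47.71)
 white [427  54  20   9 115] [35.4 47.4 54.6] (array([ 906.1, -440.9]), array([48.7, 23.2]), 79.13)
 white [ 109   58   88   51 1767] [29.8 34.9 44.3] (array([859.1, 417.1]), array([134. , 256.1]), 11.51)
 white [398  61  13   9 103] [37.3 48.1 54.8] (array([ 886.3, -339.2]), array([34. , 24.5]), 77.99)
 white [450  67  13   9 100] [37.5 48.5 55.3] (array([ 862. , -494.3]), array([30.9, 24.4]), 85.99)
 white [409  72  19  11 119] [35.1 47.5 54.7] (array([ 844.8, -379. ]), array([48.9, 23.3]), 80.2)
 white [424  85  20   8  76] [39.7 50.9 57.6] (array([ 805.3, -419.3]), array([58.6, 18.7]), 83.43)
 white [ 323  122   64   82 1229]
[... 748 characters left out ...]
222 150  14   9  83] [30.7 43.6 49.8] (array([499.4, 417.7]), array([31.3, 48.7]), 70.64)
 white [229 172  87  42 974] [26.4 36.6 45.5] (array([580.2, 157.9]), array([233. , 169.2]), 0.15)
 white [ 259  234  121   73 1913] [26.4 36.  44.7] (array([ 592.7, -180.6]), array([233.2, 166. ]), 1.84)
 white [429 258  83  28 978] [26.5 43.3 58.2] (array([ 911.5, -298.5]), array([ 66.9, 168.9]), 80.09)
 white [ 413  264   99  120 1572] [27.2 44.1 58.4] (array([ 780.5, -391.1]), array([ 47.3, 282.4]), 0.6)
 white [465 283  19  18 182] [35.8 47.9 52.1] (array([ 887.6, -341.7]), array([32.9, 22.7]), 84.94)
 white [463 301  20  22 237] [32.6 47.6 53. ] (array([ 835.4, -384.9]), array([43.1, 46.8]), 0.28)
```

Emit:
{"op": "jog_arm", "data": {
  "rows": [1.8,-2.64,-0.3,0,0,0.02,1,1.8,-2.64,-0.3,0,0,0.02,1,1.8,-2.64,-0.3,0,0,0.02,1,1.8,-2.64,-0.3,0,0,0.02,1,1.8,-2.64,-0.3,0,0,0.02,1,1.8,-2.64,-0.3,0,0,0.02,1,1.8,-2.64,-0.3,0,0,0.02,1,1.8,-2.64,-0.3,0,0,0.02,1,1.8,-2.64,-0.3,0,0,0.02,1,1.8,-2.64,-0.3,0,0,0.02,1,1.8,-2.64,-0.3,0,0,0.02,1,1.8,-2.64,-0.3,0,0,0.02,1,1.8,-2.64,-0.3,0,0,0.02,1,1.8,-2.64,-0.3,0,0,0.02,1,0,0,0,0,0,0,1,0,0,0,0,0,0,1],
  "newtons": 20
}}

```text
clock: 1.43
eef_pos: [402.6, 158.4, 171.0]
eef_rot: [-3.141, -0.001, -3.141]
wrist_force: [0.2, -0.1, 0.9]
finger_gap: 0.4
finger_force: 0.0
```

Run:
```python
from h import *
save('wrist','w1'); s=manip.read_state();print(s['eef_pos'],s['eef_rot'],s['finger_gap'],s['clock'])
```

```text
[402.19018851 159.29681856 171.24831608] [-3.14157370e+00 -6.28821358e-04 -3.13996484e+00] 0.6672276479077051 1.4833
```

View pics/w1.png

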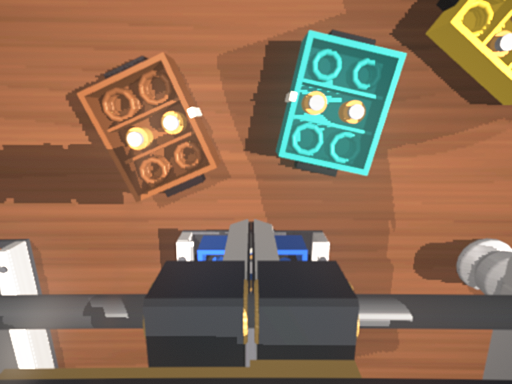

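The fingers (column 252) line up with the blue cassette (columns 197–307) and its rails (177–328). I'll check this numerically.

Run:
```python
from h import *
p,X=cloud('w1'); hsv=cv2.cvtColor(p,cv2.COLOR_BGR2HSV); h,s,v=[hsv[...,i].astype(int) for i in range(3)]
x,y,Z=np.moveaxis(X,2,0); vv,uu=np.mgrid[0:384,0:512]
r=(uu>165)&(uu<345)&(vv>222)&(vv<268)
P=lambda a:np.round(np.nanpercentile(a,[0,2,50,98,100]),1)
for n,m in dict(blue=(abs(h-110)<12)&(s>150)&(v>50)&r&(Z>38),L=(s<60)&(v>120)&r&(uu>305)&(Z>28),R=(s<60)&(v>120)&r&(uu<200)&(Z>28)).items(): print(n,m.sum(),P(x[m]),P(y[m]),P(Z[m]))
for f in('w1',):
  m=(x>380)&(x<470)&(Z>12)&(Z<90); print('obst max x y<260', P(x[(vv<205)&(Z>12)&(x<500)]))
# dock from top0: rail and stop
p,X=cloud('top0');x,y,Z=np.moveaxis(X,2,0)
for n,m in dict(all=(x>440)&(x<720)&(y>60)&(y<260)&(Z>26)&(Z<40)&(p.min(2)>110),stop=(x>660)&(x<720)&(y>90)&(y<225)&(Z>38)).items(): print(n,m.sum(),P(x[m]),P(y[m]),P(Z[m]))
for side in (1,-1):
  m=(abs(y-159-side*72)<14)&(x>470)&(x<670)&(Z>33)&(Z<40); print(side,m.sum(),np.polyfit(x[m]-571,y[m],1))
```

```text
blue 400 [369.2 369.5 469.5 478.4 481. ] [101.8 103.1 146.1 214.9 215.3] [ 38.2  39.   45.2 265.2 265.7]
L 350 [369.  369.8 471.9 483.  483.7] [173.9 175.  230.9 239.9 240.4] [ 28.7  30.3  35.3 265.1 266.7]
R 359 [369.3 369.5 471.5 483.3 483.8] [ 78.   78.4  87.6 140.6 142. ] [ 28.   30.   35.2 265.1 265.4]
obst max x y<260 [229.8 240.3 316.2 404.9 417.9]
all 1036 [461.  464.2 569.9 686.  694.4] [ 78.4  79.2 159.3 239.4 241.5] [26.  27.3 35.1 39.6 40. ]
stop 195 [666.1 679.8 686.1 693.4 694.4] [ 90.   92.5 156.7 220.9 223.7] [38.  38.2 42.9 48.5 51.3]
1 300 [-1.47050215e-03  2.32282298e+02]
-1 331 [1.88008973e-03 8.74611897e+01]
```

Emit:
{"op": "jog_arm", "data": {
  "rows": [1.2,0,0,0,0,0,1,1.2,0,0,0,0,0,1,1.2,0,-2,0,0,0,1,0,0,-2.5,0,0,0,1,0,0,-2.5,0,0,0,1,0,0,-2.5,0,0,0,1,0,0,-2.2,0,0,0,1,0,0,-1.8,0,0,0,1,0,0,-1.2,0,0,0,1,0,0,0,0,0,0,1,0,0,0,0,0,0,1]
}}

```text
clock: 2.4
eef_pos: [437.8, 160.3, 24.5]
eef_rot: [-3.141, -0.001, -3.137]
wrist_force: [0.8, -0.3, -0.7]
finger_gap: 0.5
finger_force: 0.0
```

Emit:
{"op": "jog_arm", "data": {
  "rows": [0.5,-0.05,0,0,0,0,1,0.5,0,0,0,0,0,1,0.5,0,0,0,0,0,1,0.4,0,0,0,0,0,1,0.4,0,0,0,0,0,1,0.4,0,0,0,0,0,1,0.4,0,0,0,0,0,1,0.4,0,0,0,0,0,1,0.4,0,0,0,0,0,1,0.4,0,0,0,0,0,1,0.4,0,0,0,0,0,1,0.4,0,0,0,0,0,1]
}}

```text
clock: 3.4
eef_pos: [489.7, 158.9, 24.4]
eef_rot: [-3.142, -0.0, -3.138]
wrist_force: [-3.2, 0.4, 2.8]
finger_gap: 0.7
finger_force: 1.5
```

```bash
cat > c.py <<'E'
from h import *
import sys
f=sys.argv[1]; save('top',f); p,X=cloud(f); hsv=cv2.cvtColor(p,cv2.COLOR_BGR2HSV); h,s,v=[hsv[...,i].astype(int) for i in range(3)]
x,y,Z=np.moveaxis(X,2,0)
m=(abs(h-110)<12)&(s>150)&(v>50)&(Z>25)&(Z<60)&(abs(y-159)<75)&(x>430)&(x<700)
print(m.sum(),cv2.minAreaRect(X[m][:,:2].astype(np.float32).copy()),np.percentile(Z[m],95))
s=manip.read_state();print(s['eef_pos'],s['wrist_force'],s['clock'])
E
python3 c.py t1
```

```text
30 ((583.0784912109375, 196.81199645996094), (37.69142150878906, 8.679512023925781), 89.84848022460938) 46.477427955284156
[490.33774547 158.96393408  24.48690778] [ 0.86705517  0.1324321  -0.9375107 ] 3.45
```

Emit:
{"op": "jog_arm", "data": {
  "rows": [0.5,0,0,0,0,0,1,0.5,0,0,0,0,0,1,0.5,0,0,0,0,0,1,0.5,0,0,0,0,0,1,0.5,0,0,0,0,0,1,0.5,0,0,0,0,0,1,0.5,0,0,0,0,0,1]
}}

```text
clock: 4.03
eef_pos: [524.8, 158.9, 24.4]
eef_rot: [-3.142, -0.0, -3.138]
wrist_force: [-1.3, 0.1, -1.1]
finger_gap: 0.4
finger_force: 0.5
```

Emit:
{"op": "jog_arm", "data": {
  "rows": [0.5,0,0,0,0,0,1,0.5,0,0,0,0,0,1,0.5,0,0,0,0,0,1,0.5,0,0,0,0,0,1,0.5,0,0,0,0,0,1,0.5,0,0,0,0,0,1,0.5,0,0,0,0,0,1]
}}

```text
clock: 4.62
eef_pos: [559.8, 159.0, 24.4]
eef_rot: [-3.142, -0.0, -3.138]
wrist_force: [-1.9, -0.9, -0.3]
finger_gap: 0.5
finger_force: 0.5
```

```bash
python3 c.py t2; python3 -c "
from h import *
save('side','s2')"
```

```text
Traceback (most recent call last):
  File "c.py", line 6, in <module>
    print(m.sum(),cv2.minAreaRect(X[m][:,:2].astype(np.float32).copy()),np.percentile(Z[m],95))
                                                                        ~~~~~~~~~~~~~^^^^^^^^^
IndexError: index -1 is out of bounds for axis 0 with size 0
```

View pics/s2.png

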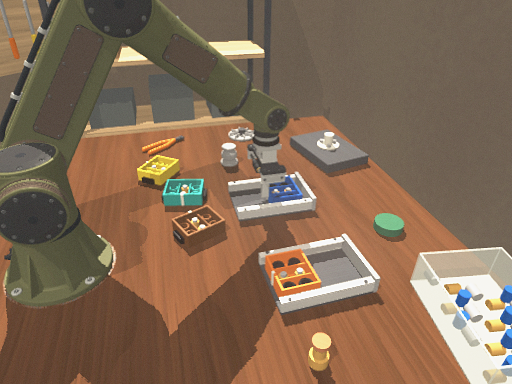

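The blue tray (285,190) has slid straight and is nearly at the stop. Orange (292,270) is unmoved. Next I'll finish slowly.

Emit:
{"op": "jog_arm", "data": {
  "rows": [0.3,0,0,0,0,0,1,0.3,0,0,0,0,0,1,0.3,0,0,0,0,0,1,0.3,0,0,0,0,0,1,0.3,0,0,0,0,0,1,0.2,0,0,0,0,0,1]
}}

```text
clock: 5.22
eef_pos: [576.6, 158.9, 24.4]
eef_rot: [-3.142, 0.0, -3.138]
wrist_force: [-2.5, -0.1, -0.2]
finger_gap: 0.5
finger_force: 0.9
```

Emit:
{"op": "jog_arm", "data": {
  "rows": [0.1,0,0,0,0,0,1,0.1,0,0,0,0,0,1,0.1,0,0,0,0,0,1]
}}

```text
clock: 5.47
eef_pos: [579.3, 159.0, 24.4]
eef_rot: [-3.142, -0.0, -3.138]
wrist_force: [-1.1, 1.0, -0.1]
finger_gap: 0.4
finger_force: 0.7
```

Emit:
{"op": "jog_arm", "data": {
  "rows": [0.1,0,0,0,0,0,1,0.1,0,0,0,0,0,1,0.1,0,0,0,0,0,1]
}}

```text
clock: 5.72
eef_pos: [582.4, 158.9, 24.4]
eef_rot: [3.142, 0.0, -3.138]
wrist_force: [-0.1, 0.1, 0.4]
finger_gap: 0.7
finger_force: 0.7
```

Emit:
{"op": "jog_arm", "data": {
  "rows": [0.1,0,0,0,0,0,1,0.1,0,0,0,0,0,1]
}}

```text
clock: 5.88
eef_pos: [583.4, 159.1, 24.5]
eef_rot: [-3.142, -0.003, -3.138]
wrist_force: [-16.8, 1.3, 11.2]
finger_gap: 0.4
finger_force: 8.2
```

Emit:
{"op": "jog_arm", "data": {
  "rows": [0.1,0,0,0,0,0,1,0.05,0,0,0,0,0,1]
}}

```text
clock: 6.05
eef_pos: [583.5, 159.4, 24.5]
eef_rot: [-3.141, -0.006, -3.138]
wrist_force: [-25.1, 0.8, 17.9]
finger_gap: 0.4
finger_force: 12.8
```

Contact with the stop came at the predicted place (x ≈ 583.5). Now I'll back off, lift and move aside to check.

Emit:
{"op": "jog_arm", "data": {
  "rows": [-0.3,0,0,0,0,0,1,-0.7,0,0,0,0,0,1,-1.5,0,0,0,0,0,1,-1.5,0,0,0,0,0,1,0,0,2.5,0,0,0,1,0,0,3,0,0,0,1,0,0,3,0,0,0,1,0,0,3,0,0,0,1,0,0,3,0,0,0,1,-2,2.5,1,0,0,0,1,-2,2.5,1,0,0,0,1,-2,2.5,0,0,0,0,1,-2,2.5,0,0,0,0,1,-2,2.5,0,0,0,0,1,-2,2.5,0,0,0,0,1,-2,2.5,0,0,0,0,1,-2,2.5,0,0,0,0,1,0,0,0,0,0,0,1,0,0,0,0,0,0,1]
}}

```text
clock: 7.63
eef_pos: [385.0, 359.7, 189.5]
eef_rot: [3.141, 0.001, -3.136]
wrist_force: [0.3, -0.3, 0.2]
finger_gap: 0.4
finger_force: 0.0
```

```bash
python3 c.py t3
```

```text
404 ((635.8569946289062, 158.7235870361328), (91.0821762084961, 113.50982666015625), 0.05221019685268402) 48.833741522937565
[385.68968318 358.97327473 189.5070915 ] [ 0.23117737 -0.53397548  0.17609018] 7.6833
```

View pics/t3.png

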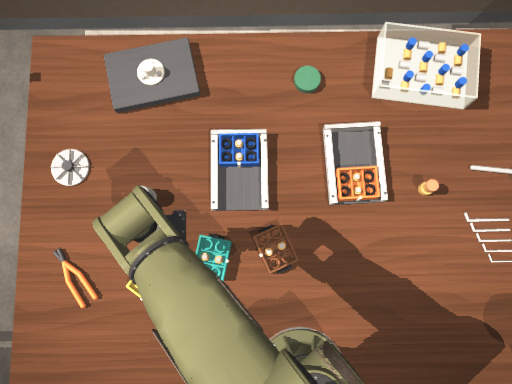

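The top view shows the blue cassette at (240,149) touching the stop. It moved 126 mm, lies straight and is centred, and orange (358,183) hasn't moved. The arm is clear.

```bash
python3 -c "
from cell import manip
print(manip.sign_off())"
```

```text
the job is handed in; nothing more can be done
None
```

The blue cassette is fully home against its end stop, straight and on the centre line; the orange one hasn't moved, the arm is clear, and the job was handed in at about 7.7 s (no verdict was returned).

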